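# Load the block in the drilling fixture

### The arm

A 6-joint arm with a two-finger parallel gripper is mounted at the origin on the work surface. World frame = base frame: x ahead of the robot, y to its left, z up, the work surface at z = 0. Lengths are in m, angles in rad, forces in N, time in s.
With the tool pointing down it reaches from about 0.35 to 0.775 m from the base axis. Payload 7.3 kg.
Tool frame: the origin (TCP) lies between the finger pads; the fingertips stand robot.tcp_to_tips ahead of it and the grasp point (between the pads) lies 2 mm behind it (robot.tcp_to_tips is the distance from the TCP to the fingertips, in m); y points along the fingers, x is the direction in which the jaws open and shut, and the axes are right-handed (so a half turn about y gives the same grasp; the last joint's range is limited). The gripper opens to 92 mm and grips with 3 to 60 N. Pads are 19 mm wide; open, the fingers measure 130 mm over their backs; the gripper's body (75 mm by 190 mm) begins 47 mm behind the grasp point.
Start: joints at [-1.267, 0.342, 1.524, -0, 1.275, -0.146], TCP at [0.228, -0.473, 0.244] pointing down, gripper open.
Joint ranges: [-2.53, 2.53], [-0.77, 2.02], [0.04, 2.7], [-1, 4.14], [0.28, 2.66], [-3.11, 3.11]. Speed limits (rad/s): [2.57, 2.57, 3.14, 3.14, 3.14, 3.14].

### API

Orientations are given as [roll, pitch, yaw] about the fixed x, y, z axes, in that order (R = Rz(yaw) Ry(pitch) Rx(roll)).
In Python, from cell import status, read_camera, get_calibration, robot gives the robot as it stands.
- The arm moves only by the shell command python3 -m creep 'ROWS' [FORCE]. ROWS is JSON, a list of rows, each an object of numbers: "dx", "dy", "dz": the shift along the tool's x, y, z in m; "rx", "ry", "rz": the turn, a rotation vector about the tool's x, y, z in rad; "gripper": the opening, from 0 (shut) to 1 (fully open). A call has 1 to 20 rows; each row is the pose to reach, as a shift and turn from the pose commanded when the call began, along the tool's axes at that moment; what a row does not reach only later rows make up. A row lasts 1/8 s, in which the tool goes at most 62.5 mm and 10.7 degrees, less where a joint would pass 70% of its speed; a pose out of reach is approached as far as the arm can. A call with a gripper value outside its range is refused whole. The fingers move at their own pace and stop on an object; FORCE is the grip in N (left out, the last holds). Time passes only in rows, so rows that repeat a pose let the fingers close. It gives the time, the measured TCP pose, the force and the opening at its end, in the units of the state.
- status.observe(): the state, without advancing time (a new reading comes with each control period).
- read_camera(name): name is "scene" or "top" or "wrist"; returns (picture, depth): 420x560x3 uint8, red, green, blue; 420x560 float32, m along the optical axis (not along the pixel's ray), 0 where there is no reading.
- get_calibration(name): a dict with "fx", "fy", "cx", "cy" (pixels), "xyz" and "rotation" of the camera in the world; the wrist camera has in their place "mount" (4x4, takes a point from camera to tool coordinates, whose origin is the TCP and whose axes are the tool frame's). Camera axes: x right, y down, z forward; pixel columns grow to the right and rows downward; lengths in m; the calibration is good to about 2 mm. A picture is of the moment at which its call begins: read the wrist's pose just before it. get_calibration takes no time and is no camera call.
- robot.hand_in(): hands the job in, once; it reports no verdict.
The state is a dict: "time": time; "qpos": joint angles; "qvel": joint speeds; "joint_efforts": joint torques, N m; "tool_pos": TCP position; "tool_rot": TCP orientation; "contact_force": force on the tool from outside, world axes, zero at the start; "torque": the same for the moment, N m; "opening": finger opening in m.
Only numpy, scipy, OpenCV 4.12 (cv2) and the standard library are available. Lean on these libraries where they do the work, as an engineer would, in place of code of your own. Each camera call takes 0.05 s, during which the arm holds its last target.

### The job

With your fingertips, push the loose aluminium block across the drilling fixture until it sits fully home, its long side flat against the fence at the back and its end against the end stop. Then push the cam lever round until the cam holds the block tight, and take your hand away. Do not pick the block up, and leave the other things lying on and around the fixture where they are.

Things in the scene. Friction and masses are not known exactly. Their poses are not given: they have to be found in the camera images.
- block: the loose workpiece: a plain rectangular aluminium block, 55 (x) x 120 (y) x 25 (z) mm, 0.3 to 0.6 kg, oily (a push of 1 to 3 N slides it), two small drilled holes (dark dots) near its +y end, lying flat on the fixture plate. Origin: centre of its underside; y along its length, z up. At the start its y axis is within 0.3 rad of the fixture's.
- fixture: the drilling fixture bolted to the bench: a grey T-slotted plate, its top 22 mm above the bench. Origin at bench height; x away from the robot (within 0.2 rad), y to the left along the fence, z up; the plate spans x -155..125, y -200..200 mm. The block slides over the slots as on a flat surface.
- fence (a point): middle of the lower edge of the fence's face, at the plate's top (x 90, y -15 mm in the fixture's frame). The fence is a straight steel bar along y at the back of the plate, 330 mm long, 30 mm thick, 25 mm high above the plate (screw heads 6 mm more); its working face looks to -x. Axes as the fixture's.
- stop (a point): middle of the lower edge of the end stop's face, at the plate's top (x 62, y 100 mm in the fixture's frame). The end stop is a steel bar 56 mm long along x, 28 mm thick, 25 mm high (screw head 6 mm more), standing out from the fence near its left (+y) end; its working face looks to -y. Axes as the fixture's.
- seat (a point): the point on the plate's top where the block's origin lies when it is fully home against fence and end stop: x 62.5, y 40, z 22 mm in the fixture's frame. Axes as the fixture's, and the block's then agree with them.
- cam (a point): the cam clamp's dark steel eccentric disc, 40 mm across, up to 31 mm above the plate (pivot screw 40 mm), on the robot's side of the block's seat. Origin on its upright pivot axis at the plate's top (x 7.6, y 70 mm in the fixture's frame); x along the lever. Disc centre 9 mm off the pivot. Lever open: 6 mm or more of play for the block between cam and fence.
- clamp (a joint): angle of the cam lever, rad: 0 open, the lever pointing to the robot (2.967 rad left of the fixture's x axis); grows counter-clockwise seen from above (the knob goes to -y, then +x). Starts at 0 to 0.45. The cam meets a seated block at about 1.28, is tight from 1.35, hard stop 1.45. It stays where left. At the knob it takes about 1 N to push, rising to some 10 N at the end.
- knob (a point): centre of the black ball knob, 30 mm across, at the lever's end: 110 mm from the pivot, 24 mm above the plate's top. The lever's rod, 10 mm thick, runs level at the same height from the disc to the knob. Its x axis points along the lever, away from the pivot.
- tbolt: bystander: a T-bolt with nut standing upright on the plate near its robot-side right corner, 22 mm square foot, 55 mm high. Origin under its centre.
- stepblock: bystander: a dark steel step block (four steps), 28 x 40 x 36 mm, standing on the plate beyond the end stop. Origin under its centre.
- hexkey: bystander: an L-shaped hexagon key, 8 mm thick, lying flat near the plate's robot-side edge; long leg 92 mm along its y axis, short leg 28 mm along its x axis, origin at the bend's corner.
- oilcan: bystander: a green oil can with a thin bent spout, 72 mm across, 185 mm high with its spout, standing on the bench beside the fixture. Origin under its centre.
- caliper: bystander: a steel caliper 230 mm long lying on the bench beside the fixture. Origin at its middle.
- brush: bystander: a bench brush lying on the bench beside the fixture. Origin under it.
- spanner: bystander: a spanner 190 mm long lying on the bench beside the fixture. Origin under it.
Not all that is in view belongs to the job. Of the things like the block, leave any that is purple; of the rest the smaller one is meant.

How it is judged:
By the outcome, as a careful person would: the job done as asked, in the order asked, and still so for the second after the job is handed in, with the robot touching nothing.
It also fails if it takes over 58 s, if anything falls off the work surface, if the arm or the gripper's body presses on something with over 40 N, if the wrist force passes 120 N, or if a joint passes its speed limit or range.

## Working session

There is one attempt and no reset: what is moved stays moved. The work goes in short steps, Python scripts to look and compute and a shell command to move; the robot and the scene stay as the last step left them, time stands still between calls to the robot, and variables do not carry over. Pictures are saved under pics/ and viewed, and the job is handed in when it is done.

```bash
ls; mkdir -p pics
python3 - <<'E'
from cell import status, read_camera, get_calibration, robot
import cv2, numpy as np
print(robot.tcp_to_tips); print(status.observe())
for n in ("scene","top"):
    p,d=read_camera(n); cv2.imwrite(f"pics/{n}0.png",p[:,:,::-1]); np.savez(f"pics/{n}0.npz",p=p,d=d)
    print(n,get_calibration(n))
print(get_calibration("wrist"))
E
```

```text
pics
0.017
{'time': 0.0, 'qpos': array([-1.26699796e+00,  3.42720232e-01,  1.52503210e+00,  2.25478369e-05,
        1.27540375e+00, -1.46003650e-01]), 'qvel': array([-5.21513554e-04,  8.09509908e-05, -4.05382409e-04, -2.41914715e-05,
       -1.78936746e-03,  3.02578430e-04]), 'joint_efforts': array([-2.78480002e-03, -4.31240165e+01, -2.44228703e+01,  7.15701445e-02,
        5.59077621e-02, -1.13612714e-04]), 'tool_pos': array([ 0.22816992, -0.47239305,  0.24304098]), 'tool_rot': array([-1.57054754e+00,  1.54364825e-03, -1.12100070e+00]), 'contact_force': array([-0.55542914,  1.55839647,  0.31539348]), 'torque': array([-0.0147519 , -0.00405871, -0.01436533]), 'opening': 0.09167333145442769}
scene {'fx': 385.40895828188735, 'fy': 385.40895828188735, 'cx': 275.48240052583776, 'cy': 207.1508994068899, 'xyz': array([0.99435659, 0.65965063, 0.67300492]), 'rotation': array([-2.19604166,  0.00649278,  2.46144478])}
top {'fx': 539.4858747294052, 'fy': 539.4858747294052, 'cx': 271.43082634744, 'cy': 214.57434343761892, 'xyz': array([ 3.85871886e-01, -1.39585260e-03,  1.63526311e+00]), 'rotation': array([-3.09446649, -0.00698839, -1.58016581])}
{'fx': 327.1707296511651, 'fy': 327.1707296511651, 'cx': 278.87423846884826, 'cy': 205.4944092184536, 'mount': array([[ 9.99999435e-01,  6.74684012e-04, -8.21095631e-04,
         2.16280993e-04],
       [ 9.68568541e-04, -2.60647547e-01,  9.65433539e-01,
        -1.41773278e-01],
       [ 4.37346011e-04, -9.65433789e-01, -2.60648053e-01,
         6.95798366e-02],
       [ 0.00000000e+00,  0.00000000e+00,  0.00000000e+00,
         1.00000000e+00]])}
```

View pics/scene0.png

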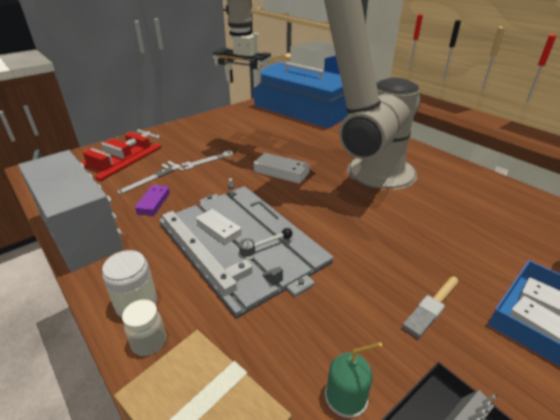

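View pics/top0.png

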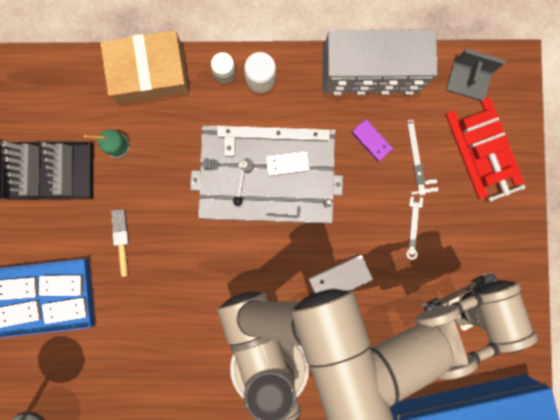

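The top view shows the plate at about (200-335, 125-222). The white block on it is at (288,163), with the fence above it, the stop at (229,145), the cam at (246,165) and the knob at (238,201). The purple block and a larger grey one lie off the plate.

```bash
cat > h.py <<'E'
import numpy as np, cv2
from scipy.spatial.transform import Rotation as R
from cell import status, read_camera, get_calibration, robot
def ray(n,u,v,z,cal=None):
    c=cal or get_calibration(n)
    o=np.array(c["xyz"]); r=R.from_euler("xyz",c["rotation"]).as_matrix()
    uv=np.atleast_2d(np.stack([np.ravel(u),np.ravel(v)],1)).astype(float)
    d=np.c_[(uv[:,0]-c["cx"])/c["fx"],(uv[:,1]-c["cy"])/c["fy"],np.ones(len(uv))]@r.T
    return o+d*((z-o[2])/d[:,2])[:,None]
def proj(n,P):
    c=get_calibration(n); r=R.from_euler("xyz",c["rotation"]).as_matrix()
    q=(np.atleast_2d(P)-c["xyz"])@r
    return np.c_[q[:,0]/q[:,2]*c["fx"]+c["cx"],q[:,1]/q[:,2]*c["fy"]+c["cy"]]
E
python3 - <<'E'
from h import *
a=np.load("pics/top0.npz"); p,d=a["p"],a["d"]
# heights check
c=get_calibration("top"); print(ray("top",[560/2],[250],0.0))
for (u,v) in [(150,240),(288,163),(300,185),(300,134),(360,280)]:
    rr=R.from_euler("xyz",c["rotation"]).as_matrix()
    q=np.array([(u-c["cx"])/c["fx"],(v-c["cy"])/c["fy"],1])*d[v,u]
    print((u,v),np.array(c["xyz"])+rr@q, p[v,u])
crop=p[110:235,180:355,::-1]
cv2.imwrite("pics/topc.png",cv2.resize(crop,None,fx=4.5,fy=4.5,interpolation=cv2.INTER_CUBIC))
a=np.load("pics/scene0.npz")["p"]
cv2.imwrite("pics/scc.png",cv2.resize(a[170:310,150:340,::-1],None,fx=4,fy=4,interpolation=cv2.INTER_CUBIC))
E
```

```text
[[ 0.35535282 -0.03846676  0.        ]]
(150, 240) [ 0.3892675   0.35548272 -0.00558407] [163  90  53]
(288, 163) [ 0.61372002 -0.06386024  0.04280955] [255 254 253]
(300, 185) [ 0.55017673 -0.10012219  0.01995309] [222 213 205]
(300, 134) [ 0.69923524 -0.10021563  0.04791494] [250 244 236]
(360, 280) [ 0.2652618  -0.27327562  0.03508273] [198 184 174]
```

View pics/topc.png

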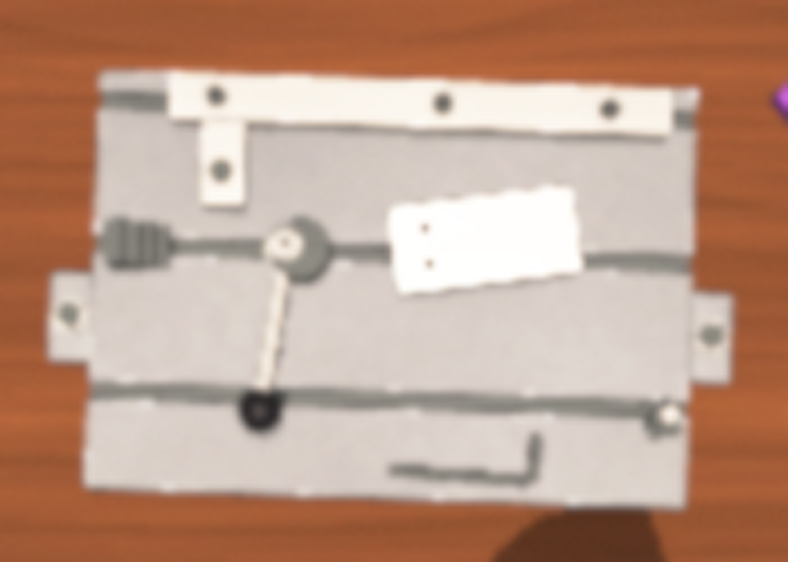

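View pics/scc.png

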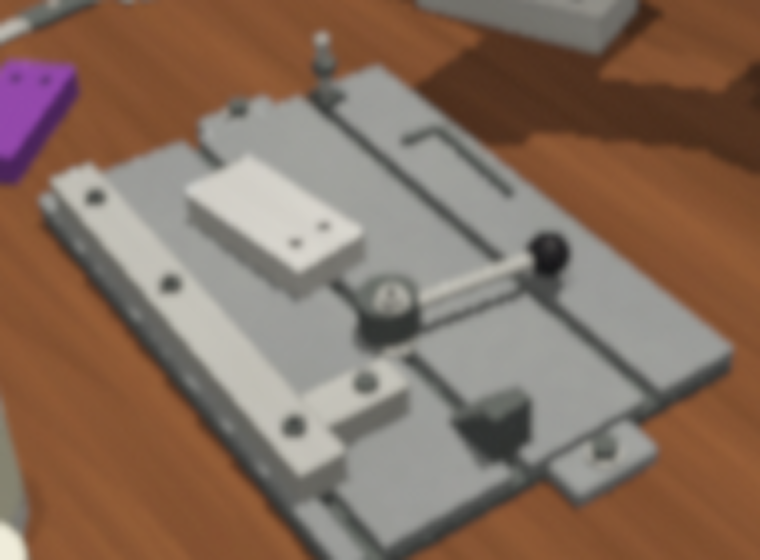

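```bash
cat >> h.py <<'E'
def fit2(src,dst):  # rigid 2D fit, dst = R src + t
    a=src-src.mean(0); b=dst-dst.mean(0)
    th=np.arctan2((a[:,0]*b[:,1]-a[:,1]*b[:,0]).sum(),(a*b).sum())
    r=np.array([[np.cos(th),-np.sin(th)],[np.sin(th),np.cos(th)]])
    t=dst.mean(0)-r@src.mean(0)
    return th,t,np.linalg.norm(src@r.T+t-dst,axis=1)
E
python3 - <<'E'
from h import *
C=lambda x,y:((np.array(x)+.5)/4.5-.5+180,(np.array(y)+.5)/4.5-.5+110)
def pts(l,z): l=np.array(l); return ray("top",*C(l[:,0],l[:,1]),z)[:,:2]
pl=pts([(99,72),(697,90),(686,508),(85,487)],.022)
th,t,r=fit2(np.array([[.125,.2],[.125,-.2],[-.155,-.2],[-.155,.2]]),pl); print("plate",th,t,r)
fe=pts([(167,121),(671,134)],.047); print("fence",fe)
fs=pts([(168,72),(672,90),(671,134),(167,121)],.047)
th2,t2,r2=fit2(np.array([[.12,.15],[.12,-.18],[.09,-.18],[.09,.15]]),fs); print("fencefit",th2,t2,r2)
st=pts([(202,204),(244,207)],.047)
def F(P,th=th,t=t):
    r_=np.array([[np.cos(th),-np.sin(th)],[np.sin(th),np.cos(th)]]); return (P-t)@r_
print("stop in F",F(st), "fence in F",F(fs))
b=pts([(389,210),(570,187),(581,271),(401,293)],.047)
thb,tb,rb=fit2(np.array([[.0275,.06],[.0275,-.06],[-.0275,-.06],[-.0275,.06]]),b); print("block",thb,tb,rb,"F",F(tb[None]),thb-th)
k=pts([(261,411)],.046);pv=pts([(286,244)],.06); print("knob",k,F(k),"piv",F(pv))
dd=F(k)-F(pv); print(np.arctan2(*dd[0][::-1])%(2*np.pi)-2.967)
print("tbolt",F(pts([(663,420)],.05)),"hex",F(pts([(390,470),(530,480),(537,436)],.026)))
E
```

```text
plate -0.04039592133587115 [ 0.5998895  -0.00097973] [0.00099963 0.00034651 0.0005     0.00102974]
fence [[ 0.69391477  0.14686785]
 [ 0.68260401 -0.18539149]]
fencefit -0.03890432317348135 [ 0.59938432 -0.00066192] [0.00202742 0.0013459  0.00139548 0.00168374]
stop in F [[0.03370717 0.1265516 ]
 [0.03260915 0.09887449]] fence in F [[ 0.12055884  0.15203148]
 [ 0.11938752 -0.18081962]
 [ 0.09009449 -0.1809209 ]
 [ 0.08797775  0.15152417]]
block 0.11788151647821846 [ 0.61315964 -0.06207617] [0.00045751 0.00044788 0.00064512 0.00056787] F [[ 0.01572669 -0.06051069]] 0.1582774378140896
knob [[0.50189103 0.08623414]] [[-0.10144065  0.08318505]] piv [[0.00720001 0.06978973]]
0.05191250327229202
tbolt [[-0.099331   -0.18026657]] hex [[-0.13654966 -0.00251601]
 [-0.1402778  -0.09560147]
 [-0.11088505 -0.09940989]]
```

```bash
cat >> h.py <<'E'
TH=-0.0400; T0=np.array([.5997,-.0009])
RF=np.array([[np.cos(TH),-np.sin(TH)],[np.sin(TH),np.cos(TH)]])
def where():
    s=status.observe(); p=s["tool_pos"]; f=(p[:2]-T0)@RF
    ro=R.from_euler("xyz",s["tool_rot"]).as_matrix()
    yaw=np.arctan2(ro[1,0],ro[0,0])-TH
    print("t %.2f F xy %.1f %.1f mm z %.1f yawF %.3f open %.3f force F %s"%(s["time"],*(f*1e3),p[2]*1e3,yaw,s["opening"],np.round(np.r_[s["contact_force"][:2]@RF,s["contact_force"][2]],1)), "rp",np.round(s["tool_rot"][:2],3))
    return f,p,ro,yaw
def plan(x,y,z,yawF):
    f,p,ro,yaw=where()
    w=np.r_[RF@(np.array([x,y])/1e3)+T0,z/1e3]
    d=ro.T@(w-p)
    dr=R.from_matrix(ro.T@R.from_euler("xyz",[-np.pi/2,0,yawF+TH]).as_matrix()).as_rotvec()
    print("-> %s yaw %.3f: d %s  r %s"%((x,y,z),yawF,np.round(d,4),np.round(dr,3)))
E
python3 - <<'E'
from h import *
plan(-45,-60,140,-np.pi/2); plan(-45,-60,48,-np.pi/2)
E
```

```text
t 0.10 F xy -352.4 -486.0 mm z 243.1 yawF -1.081 open 0.092 force F [-0.2 -0.  -0.7] rp [-1.571e+00  1.000e-03]
-> (-45, -60, 140) yaw -1.571: d [-0.2312  0.1035  0.4716]  r [ 0.     0.49  -0.001]
t 0.10 F xy -352.4 -486.0 mm z 243.1 yawF -1.081 open 0.092 force F [-0.2 -0.  -0.7] rp [-1.571e+00  1.000e-03]
-> (-45, -60, 48) yaw -1.571: d [-0.2311  0.1955  0.4716]  r [ 0.     0.49  -0.001]
```

```bash
python3 -m creep '[{"dx":-0.231,"dy":0.08,"dz":0.472,"ry":0.49,"gripper":1},{"dx":-0.231,"dy":0.08,"dz":0.472,"ry":0.49,"gripper":1},{"dx":-0.231,"dy":0.08,"dz":0.472,"ry":0.49,"gripper":1},{"dx":-0.231,"dy":0.08,"dz":0.472,"ry":0.49,"gripper":1},{"dx":-0.231,"dy":0.08,"dz":0.472,"ry":0.49,"gripper":1},{"dx":-0.231,"dy":0.08,"dz":0.472,"ry":0.49,"gripper":1},{"dx":-0.231,"dy":0.08,"dz":0.472,"ry":0.49,"gripper":1},{"dx":-0.231,"dy":0.08,"dz":0.472,"ry":0.49,"gripper":1},{"dx":-0.231,"dy":0.08,"dz":0.472,"ry":0.49,"gripper":1},{"dx":-0.231,"dy":0.08,"dz":0.472,"ry":0.49,"gripper":1},{"dx":-0.231,"dy":0.08,"dz":0.472,"ry":0.49,"gripper":1},{"dx":-0.231,"dy":0.08,"dz":0.472,"ry":0.49,"gripper":1}]'
python3 - <<'E'
from h import *
plan(-45,-60,48,-np.pi/2)
p,d=read_camera("wrist"); cv2.imwrite("pics/w1.png",p[:,:,::-1])
E
```

```text
t 0.10 F xy -352.4 -486.0 mm z 243.1 yawF -1.081 open 0.092 force F [-0.2 -0.  -0.7] rp [-1.571e+00  1.000e-03]
-> (-45, -60, 48) yaw -1.571: d [-0.2311  0.1955  0.4716]  r [ 0.     0.49  -0.001]invalid input at $[0]: expected keys dx, dy, dz, rx, ry, rz, gripper
```

View pics/w1.png

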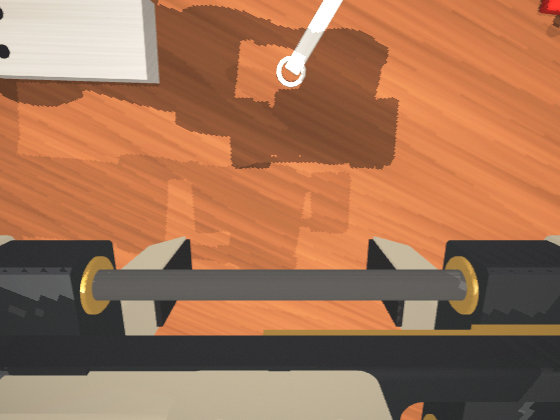

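All seven keys are needed in every row, so nothing moved. The wrist view only shows the bench, with the gripper still at its start.

```bash
python3 -m creep '[{"dx":-0.231,"dy":0.08,"dz":0.472,"rx":0,"ry":0.49,"rz":0,"gripper":1},{"dx":-0.231,"dy":0.08,"dz":0.472,"rx":0,"ry":0.49,"rz":0,"gripper":1},{"dx":-0.231,"dy":0.08,"dz":0.472,"rx":0,"ry":0.49,"rz":0,"gripper":1},{"dx":-0.231,"dy":0.08,"dz":0.472,"rx":0,"ry":0.49,"rz":0,"gripper":1},{"dx":-0.231,"dy":0.08,"dz":0.472,"rx":0,"ry":0.49,"rz":0,"gripper":1},{"dx":-0.231,"dy":0.08,"dz":0.472,"rx":0,"ry":0.49,"rz":0,"gripper":1},{"dx":-0.231,"dy":0.08,"dz":0.472,"rx":0,"ry":0.49,"rz":0,"gripper":1},{"dx":-0.231,"dy":0.08,"dz":0.472,"rx":0,"ry":0.49,"rz":0,"gripper":1},{"dx":-0.231,"dy":0.08,"dz":0.472,"rx":0,"ry":0.49,"rz":0,"gripper":1},{"dx":-0.231,"dy":0.08,"dz":0.472,"rx":0,"ry":0.49,"rz":0,"gripper":1},{"dx":-0.231,"dy":0.08,"dz":0.472,"rx":0,"ry":0.49,"rz":0,"gripper":1},{"dx":-0.231,"dy":0.08,"dz":0.472,"rx":0,"ry":0.49,"rz":0,"gripper":1}]'
python3 - <<'E'
from h import *
plan(-45,-60,48,-np.pi/2)
p,d=read_camera("wrist"); cv2.imwrite("pics/w2.png",p[:,:,::-1])
E
```

```text
time: 1.65
tool_pos: [0.5524, -0.0607, 0.164]
tool_rot: [-1.571, -0.0, -1.613]
contact_force: [0.2, 0.4, -0.1]
opening: 0.0919
t 1.65 F xy -44.9 -61.6 mm z 164.0 yawF -1.573 open 0.092 force F [ 0.1  0.5 -0.1] rp [-1.571 -0.   ]
-> (-45, -60, 48) yaw -1.571: d [-1.70e-03  1.16e-01 -1.00e-04]  r [-0.    -0.002  0.   ]
```

View pics/w2.png

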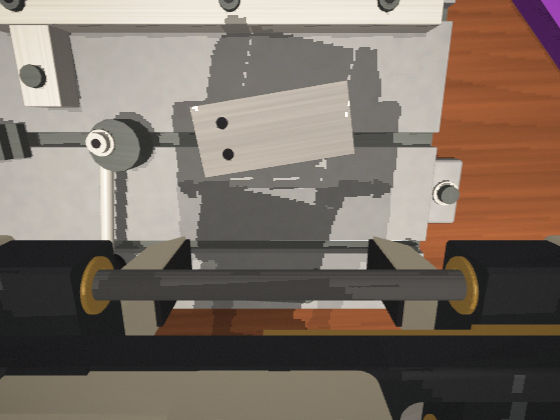

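The wrist view shows the block ahead of the fingers: its corners are at (192,108), (348,82), (354,155) and (206,178), and the finger paths are clear. I'll go down and push towards the fence.

```bash
python3 -m creep '[{"dx":0,"dy":0.058,"dz":0,"rx":0,"ry":0,"rz":0,"gripper":1},{"dx":0,"dy":0.1,"dz":0,"rx":0,"ry":0,"rz":0,"gripper":1},{"dx":0,"dy":0.117,"dz":0,"rx":0,"ry":0,"rz":0,"gripper":1},{"dx":0,"dy":0.117,"dz":0.008,"rx":0,"ry":0,"rz":0,"gripper":1},{"dx":0,"dy":0.117,"dz":0.014,"rx":0,"ry":0,"rz":0,"gripper":1},{"dx":0,"dy":0.117,"dz":0.02,"rx":0,"ry":0,"rz":0,"gripper":1},{"dx":0,"dy":0.117,"dz":0.026,"rx":0,"ry":0,"rz":0,"gripper":1},{"dx":0,"dy":0.117,"dz":0.032,"rx":0,"ry":0,"rz":0,"gripper":1},{"dx":0,"dy":0.117,"dz":0.038,"rx":0,"ry":0,"rz":0,"gripper":1},{"dx":0,"dy":0.117,"dz":0.044,"rx":0,"ry":0,"rz":0,"gripper":1},{"dx":0,"dy":0.117,"dz":0.05,"rx":0,"ry":0,"rz":0,"gripper":1},{"dx":0,"dy":0.117,"dz":0.056,"rx":0,"ry":0,"rz":0,"gripper":1},{"dx":0,"dy":0.117,"dz":0.06,"rx":0,"ry":0,"rz":0,"gripper":1},{"dx":0,"dy":0.117,"dz":0.06,"rx":0,"ry":0,"rz":0,"gripper":1}]'
python3 - <<'E'
from h import *
where()
p,d=read_camera("wrist"); cv2.imwrite("pics/w3.png",p[:,:,::-1])
p,d=read_camera("top"); cv2.imwrite("pics/t3.png",cv2.resize(p[110:235,180:355,::-1],None,fx=4.5,fy=4.5,interpolation=cv2.INTER_CUBIC))
E
```

```text
time: 3.45
tool_pos: [0.6135, -0.0621, 0.0467]
tool_rot: [-1.57, -0.0, -1.611]
contact_force: [-0.1, 0.3, -1.1]
opening: 0.0919
t 3.45 F xy 16.3 -60.6 mm z 46.7 yawF -1.571 open 0.092 force F [-0.1  0.3 -1.1] rp [-1.57 -0.  ]
```

View pics/w3.png

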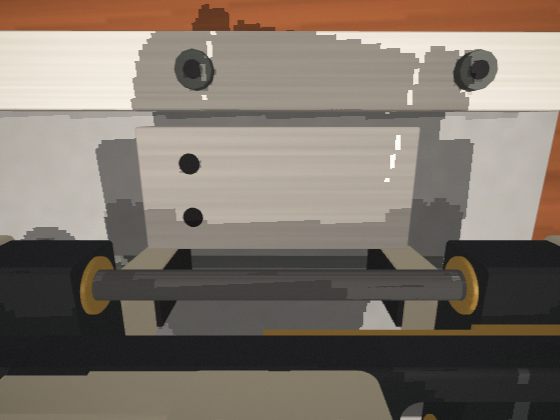

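The block is now parallel to the fence, its far edge at row 127 against the fence edge at row 110. The remaining gap is about 9 mm.

```bash
python3 -m creep '[{"dx":0,"dy":0,"dz":0.004,"rx":0,"ry":0,"rz":0,"gripper":1},{"dx":0,"dy":0,"dz":0.007,"rx":0,"ry":0,"rz":0,"gripper":1},{"dx":0,"dy":0,"dz":0.0085,"rx":0,"ry":0,"rz":0,"gripper":1},{"dx":0,"dy":0,"dz":0.01,"rx":0,"ry":0,"rz":0,"gripper":1},{"dx":0,"dy":0,"dz":0.01,"rx":0,"ry":0,"rz":0,"gripper":1}]'
python3 - <<'E'
from h import *
where()
p,d=read_camera("wrist"); cv2.imwrite("pics/w4.png",p[:,:,::-1])
E
```

```text
time: 4.18
tool_pos: [0.6204, -0.0621, 0.0464]
tool_rot: [-1.577, 0.001, -1.612]
contact_force: [-11.0, -0.1, 5.2]
opening: 0.0917
t 4.17 F xy 23.1 -60.4 mm z 46.4 yawF -1.572 open 0.092 force F [-11.   -0.6   5.2] rp [-1.577e+00  1.000e-03]
```

View pics/w4.png

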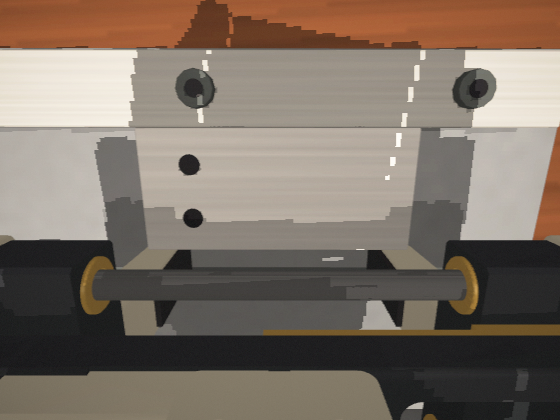

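The block is flush on the fence, with no gap at row 127 and 11 N of push. Next I'll back off, lift, shut the gripper and turn for the push along y.

Run:
```python
from h import *
plan(5,-60,47,-np.pi/2);plan(56,-150,110,0);plan(56,-150,48,0)
```

```text
t 4.22 F xy 23.1 -60.4 mm z 46.3 yawF -1.572 open 0.092 force F [-11.1  -0.1   5. ] rp [-1.577  0.   ]
-> (5, -60, 47) yaw -1.571: d [-0.0004 -0.0006 -0.0181]  r [ 0.006 -0.001 -0.   ]
t 4.22 F xy 23.1 -60.4 mm z 46.3 yawF -1.572 open 0.092 force F [-11.1  -0.1   5. ] rp [-1.577  0.   ]
-> (56, -150, 110) yaw 0.000: d [ 0.0896 -0.0639  0.0326]  r [ 0.004 -1.572 -0.005]
t 4.22 F xy 23.1 -60.4 mm z 46.3 yawF -1.572 open 0.092 force F [-11.1  -0.1   5. ] rp [-1.577  0.   ]
-> (56, -150, 48) yaw 0.000: d [ 0.0896 -0.0019  0.0329]  r [ 0.004 -1.572 -0.005]
```

```bash
python3 -m creep '[{"dx":0,"dy":0,"dz":-0.02,"rx":0,"ry":0,"rz":0,"gripper":1},{"dx":0,"dy":-0.05,"dz":-0.02,"rx":0,"ry":0,"rz":0,"gripper":1},{"dx":0,"dy":-0.07,"dz":-0.02,"rx":0,"ry":0,"rz":0,"gripper":0.5},{"dx":0.03,"dy":-0.07,"dz":0,"rx":0,"ry":-0.18,"rz":0,"gripper":0},{"dx":0.06,"dy":-0.07,"dz":0.02,"rx":0,"ry":-0.36,"rz":0,"gripper":0},{"dx":0.09,"dy":-0.07,"dz":0.03,"rx":0,"ry":-0.54,"rz":0,"gripper":0},{"dx":0.09,"dy":-0.07,"dz":0.03,"rx":0,"ry":-0.72,"rz":0,"gripper":0},{"dx":0.09,"dy":-0.07,"dz":0.03,"rx":0,"ry":-0.9,"rz":0,"gripper":0},{"dx":0.09,"dy":-0.07,"dz":0.03,"rx":0,"ry":-1.08,"rz":0,"gripper":0},{"dx":0.09,"dy":-0.07,"dz":0.03,"rx":0,"ry":-1.26,"rz":0,"gripper":0},{"dx":0.09,"dy":-0.07,"dz":0.03,"rx":0,"ry":-1.44,"rz":0,"gripper":0},{"dx":0.09,"dy":-0.07,"dz":0.03,"rx":0,"ry":-1.571,"rz":0,"gripper":0},{"dx":0.09,"dy":-0.07,"dz":0.03,"rx":0,"ry":-1.571,"rz":0,"gripper":0},{"dx":0.09,"dy":-0.07,"dz":0.03,"rx":0,"ry":-1.571,"rz":0,"gripper":0}]' 20
python3 - <<'E'
from h import *
plan(56,-150,48,0)
p,d=read_camera("wrist"); cv2.imwrite("pics/w5.png",p[:,:,::-1])
p,d=read_camera("top"); cv2.imwrite("pics/t5.png",cv2.resize(p[110:235,180:355,::-1],None,fx=4.5,fy=4.5,interpolation=cv2.INTER_CUBIC))
E
```

```text
time: 5.98
tool_pos: [0.6495, -0.1536, 0.1168]
tool_rot: [-1.571, -0.001, -0.043]
contact_force: [-0.4, -0.4, 0.8]
opening: 0.0005
t 5.97 F xy 55.8 -150.5 mm z 116.8 yawF -0.003 open 0.000 force F [-0.4 -0.4  0.8] rp [-1.571e+00 -1.000e-03]
-> (56, -150, 48) yaw 0.000: d [0.0001 0.0688 0.0006]  r [ 0.    -0.003  0.001]
```

View pics/w5.png

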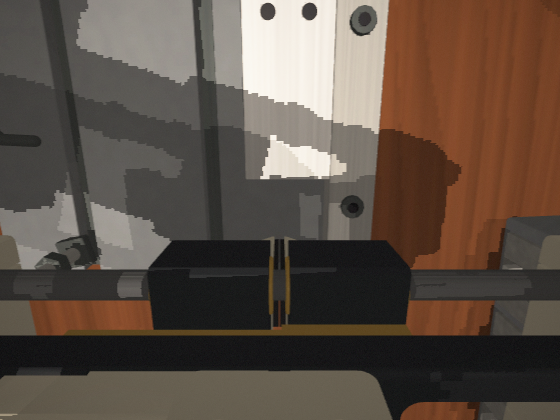

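View pics/t5.png

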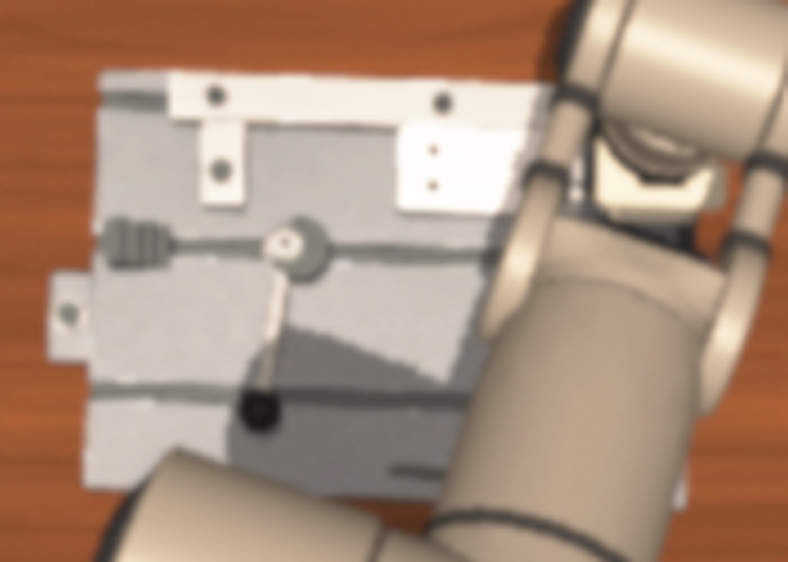

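Both views show the block still flush on the fence. The shut gripper stands just off its -y end, clear of the tbolt.

```bash
python3 -m creep '[{"dx":0,"dy":0.05,"dz":0,"rx":0,"ry":0,"rz":0,"gripper":0},{"dx":0,"dy":0.069,"dz":0,"rx":0,"ry":0,"rz":0,"gripper":0},{"dx":0,"dy":0.069,"dz":0.01,"rx":0,"ry":0,"rz":0,"gripper":0},{"dx":0,"dy":0.069,"dz":0.017,"rx":0,"ry":0,"rz":0,"gripper":0},{"dx":0,"dy":0.069,"dz":0.024,"rx":0,"ry":0,"rz":0,"gripper":0},{"dx":0,"dy":0.069,"dz":0.031,"rx":0,"ry":0,"rz":0,"gripper":0},{"dx":0,"dy":0.069,"dz":0.038,"rx":0,"ry":0,"rz":0,"gripper":0},{"dx":0,"dy":0.069,"dz":0.045,"rx":0,"ry":0,"rz":0,"gripper":0},{"dx":0,"dy":0.069,"dz":0.052,"rx":0,"ry":0,"rz":0,"gripper":0},{"dx":0,"dy":0.069,"dz":0.059,"rx":0,"ry":0,"rz":0,"gripper":0},{"dx":0,"dy":0.069,"dz":0.064,"rx":0,"ry":0,"rz":0,"gripper":0}]'
python3 - <<'E'
from h import *
where()
p,d=read_camera("wrist"); cv2.imwrite("pics/w6.png",p[:,:,::-1])
E
```

```text
time: 7.45
tool_pos: [0.6517, -0.089, 0.0476]
tool_rot: [-1.571, 0.0, -0.04]
contact_force: [0.2, -1.7, 1.3]
opening: 0.0006
t 7.45 F xy 55.5 -86.0 mm z 47.6 yawF 0.000 open 0.001 force F [ 0.3 -1.7  1.3] rp [-1.571  0.   ]
```

View pics/w6.png

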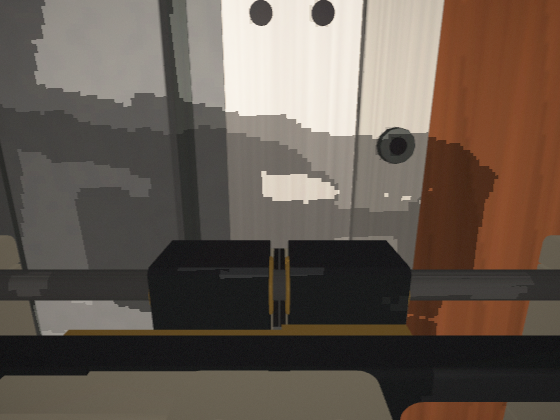

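The block is sliding flush along the fence, with only a thin seam near column 360 and 1.7 N of push.

```bash
python3 -m creep '[{"dx":0,"dy":0,"dz":0.007,"rx":0,"ry":0,"rz":0,"gripper":0},{"dx":0,"dy":0,"dz":0.014,"rx":0,"ry":0,"rz":0,"gripper":0},{"dx":0,"dy":0,"dz":0.021,"rx":0,"ry":0,"rz":0,"gripper":0},{"dx":0,"dy":0,"dz":0.028,"rx":0,"ry":0,"rz":0,"gripper":0},{"dx":0,"dy":0,"dz":0.035,"rx":0,"ry":0,"rz":0,"gripper":0},{"dx":0,"dy":0,"dz":0.041,"rx":0,"ry":0,"rz":0,"gripper":0},{"dx":0,"dy":0,"dz":0.046,"rx":0,"ry":0,"rz":0,"gripper":0},{"dx":0,"dy":0,"dz":0.049,"rx":0,"ry":0,"rz":0,"gripper":0},{"dx":0,"dy":0,"dz":0.051,"rx":0,"ry":0,"rz":0,"gripper":0},{"dx":0,"dy":0,"dz":0.053,"rx":0,"ry":0,"rz":0,"gripper":0}]'
python3 - <<'E'
from h import *
where()
p,d=read_camera("wrist"); cv2.imwrite("pics/w7.png",p[:,:,::-1])
E
```

```text
time: 8.75
tool_pos: [0.6538, -0.0366, 0.0476]
tool_rot: [-1.571, 0.0, -0.04]
contact_force: [-0.1, -1.1, -1.7]
opening: 0.0004
t 8.75 F xy 55.5 -33.5 mm z 47.6 yawF -0.000 open 0.000 force F [-0.1 -1.1 -1.7] rp [-1.571  0.   ]
```

View pics/w7.png

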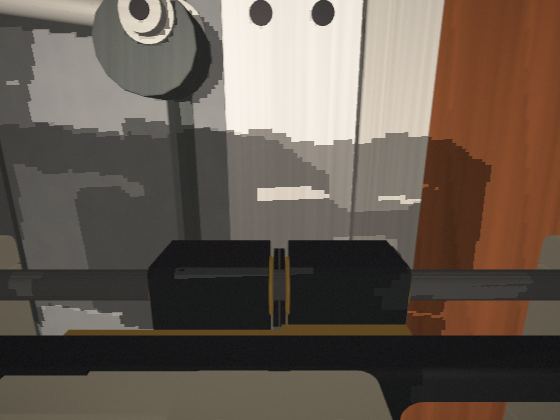

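The block is still flush and the cam is clear of it. I haven't reached the stop yet, so I'll push on slowly.

```bash
python3 -m creep '[{"dx":0,"dy":0,"dz":0.002,"rx":0,"ry":0,"rz":0,"gripper":0},{"dx":0,"dy":0,"dz":0.004,"rx":0,"ry":0,"rz":0,"gripper":0},{"dx":0,"dy":0,"dz":0.0055,"rx":0,"ry":0,"rz":0,"gripper":0},{"dx":0,"dy":0,"dz":0.0055,"rx":0,"ry":0,"rz":0,"gripper":0}]'
python3 -c "
from h import *
where()"
```

```text
time: 9.3
tool_pos: [0.6541, -0.0313, 0.0477]
tool_rot: [-1.571, 0.0, -0.04]
contact_force: [-0.7, -3.2, -1.7]
opening: 0.0006
t 9.30 F xy 55.5 -28.2 mm z 47.7 yawF 0.000 open 0.001 force F [-0.5 -3.2 -1.7] rp [-1.571  0.   ]
```

```bash
python3 -m creep '[{"dx":0,"dy":0,"dz":0.0015,"rx":0,"ry":0,"rz":0,"gripper":0},{"dx":0,"dy":0,"dz":0.003,"rx":0,"ry":0,"rz":0,"gripper":0},{"dx":0,"dy":0,"dz":0.003,"rx":0,"ry":0,"rz":0,"gripper":0}]'
python3 - <<'E'
from h import *
where()
p,d=read_camera("scene"); cv2.imwrite("pics/s8.png",cv2.resize(p[170:310,150:340,::-1],None,fx=4,fy=4,interpolation=cv2.INTER_CUBIC))
E
```

```text
time: 9.68
tool_pos: [0.654, -0.0312, 0.0478]
tool_rot: [-1.575, 0.0, -0.04]
contact_force: [-1.4, -12.8, -0.4]
opening: 0.0001
t 9.68 F xy 55.4 -28.1 mm z 47.8 yawF -0.000 open 0.000 force F [ -0.9 -12.8  -0.4] rp [-1.575  0.   ]
```

View pics/s8.png

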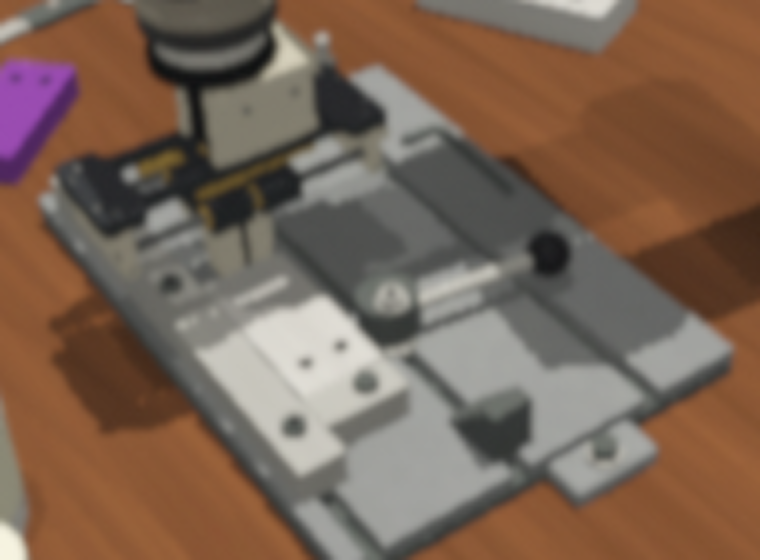

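The block's end is on the stop: the push stalled at 12.8 N, and the scene view shows no gap at the stop near (365,380). A short seating push on the long side comes next, to be sure it's flat on the fence.

```bash
python3 -m creep '[{"dx":0,"dy":0,"dz":-0.015,"rx":0,"ry":0,"rz":0,"gripper":0},{"dx":0,"dy":-0.05,"dz":-0.015,"rx":0,"ry":0,"rz":0,"gripper":0},{"dx":0,"dy":-0.06,"dz":-0.015,"rx":0,"ry":0,"rz":0,"gripper":0},{"dx":-0.04,"dy":-0.06,"dz":0.01,"rx":0,"ry":0,"rz":0,"gripper":0},{"dx":-0.065,"dy":-0.06,"dz":0.028,"rx":0,"ry":0,"rz":0,"gripper":0},{"dx":-0.065,"dy":-0.04,"dz":0.028,"rx":0,"ry":0,"rz":0,"gripper":0},{"dx":-0.065,"dy":0,"dz":0.028,"rx":0,"ry":0,"rz":0,"gripper":0},{"dx":-0.06,"dy":0,"dz":0.028,"rx":0,"ry":0,"rz":0,"gripper":0},{"dx":-0.055,"dy":0,"dz":0.028,"rx":0,"ry":0,"rz":0,"gripper":0},{"dx":-0.05,"dy":0,"dz":0.028,"rx":0,"ry":0,"rz":0,"gripper":0},{"dx":-0.046,"dy":0,"dz":0.028,"rx":0,"ry":0,"rz":0,"gripper":0}]'
python3 - <<'E'
from h import *
where()
p,d=read_camera("wrist"); cv2.imwrite("pics/w9.png",p[:,:,::-1])
E
```

```text
time: 11.1
tool_pos: [0.6104, 0.0016, 0.0488]
tool_rot: [-1.571, -0.002, -0.04]
contact_force: [0.1, -0.3, -0.1]
opening: 0.0005
t 11.10 F xy 10.6 2.9 mm z 48.8 yawF 0.000 open 0.000 force F [ 0.1 -0.3 -0.1] rp [-1.571 -0.002]
```

View pics/w9.png

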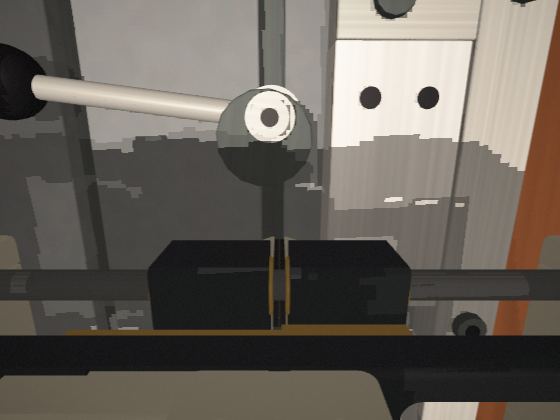

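The block sits flush against both the stop (seam at row 40) and the fence (seam at about column 465). I'll do the last seating nudge.

```bash
python3 -m creep '[{"dx":0.002,"dy":0,"dz":0,"rx":0,"ry":0,"rz":0,"gripper":0},{"dx":0.004,"dy":0,"dz":0,"rx":0,"ry":0,"rz":0,"gripper":0},{"dx":0.006,"dy":0,"dz":0,"rx":0,"ry":0,"rz":0,"gripper":0},{"dx":0.0075,"dy":0,"dz":0,"rx":0,"ry":0,"rz":0,"gripper":0},{"dx":0.0075,"dy":0,"dz":0,"rx":0,"ry":0,"rz":0,"gripper":0}]'
python3 -c "
from h import *
where()"
```

```text
time: 11.78
tool_pos: [0.6166, 0.0013, 0.0475]
tool_rot: [-1.571, 0.001, -0.04]
contact_force: [-1.0, -0.8, 1.1]
opening: 0.0005
t 11.78 F xy 16.8 2.9 mm z 47.5 yawF 0.000 open 0.001 force F [-1.  -0.9  1.1] rp [-1.571e+00  1.000e-03]
```

```bash
python3 -m creep '[{"dx":0.0015,"dy":0,"dz":0,"rx":0,"ry":0,"rz":0,"gripper":0},{"dx":0.003,"dy":0,"dz":0,"rx":0,"ry":0,"rz":0,"gripper":0},{"dx":0.004,"dy":0,"dz":0,"rx":0,"ry":0,"rz":0,"gripper":0},{"dx":0.004,"dy":0,"dz":0,"rx":0,"ry":0,"rz":0,"gripper":0}]'
python3 -c "
from h import *
where()"
```

```text
time: 12.28
tool_pos: [0.6171, 0.0015, 0.0475]
tool_rot: [-1.571, 0.009, -0.04]
contact_force: [-14.6, -0.9, 9.3]
opening: 0.0007
t 12.28 F xy 17.3 3.1 mm z 47.5 yawF 0.000 open 0.001 force F [-14.6  -1.5   9.3] rp [-1.571  0.009]
```

The block is home on both faces. Now the lever: work out the approach pose beside the knob.

```bash
python3 - <<'E'
from h import *
plan(-97,123,108,-0.12)
E
cat >> h.py <<'E'
def lev(c,off,rad=108):
    a=2.967+c; u=np.array([np.cos(a),np.sin(a)]); t=np.array([-u[1],u[0]])
    return np.array([7.6,70])+rad*u-off*t
def arc(cs,off,c0xy,c0yaw,rad=108):
    # rows in tool frame at commanded pose (F mm, yawF)
    cx,cy=np.cos(c0yaw),np.sin(c0yaw)
    for c in cs:
        d=lev(c,off,rad)-c0xy
        print("c %.2f dx %.4f dz %.4f ry %.3f"%(c,(d[0]*cx+d[1]*cy)/1e3,(-d[0]*cy+d[1]*cx)/1e3,-(c-.175-c0yaw)), np.round(lev(c,off,rad)))
E
```

```text
t 12.28 F xy 17.3 3.1 mm z 47.5 yawF 0.000 open 0.001 force F [-14.6  -1.5   9.3] rp [-1.571  0.009]
-> (-97, 123, 108) yaw -0.120: d [-0.1148 -0.0595  0.12  ]  r [ 0.001  0.12  -0.009]
```

```bash
python3 -m creep '[{"dx":-0.015,"dy":0,"dz":0,"rx":0,"ry":0,"rz":0,"gripper":0},{"dx":-0.02,"dy":-0.05,"dz":0,"rx":0,"ry":0,"rz":0,"gripper":0},{"dx":-0.03,"dy":-0.065,"dz":0,"rx":0,"ry":0,"rz":0,"gripper":0},{"dx":-0.06,"dy":-0.065,"dz":0.04,"rx":0,"ry":0.06,"rz":0,"gripper":0},{"dx":-0.09,"dy":-0.065,"dz":0.08,"rx":0,"ry":0.12,"rz":0,"gripper":0},{"dx":-0.118,"dy":-0.065,"dz":0.12,"rx":0,"ry":0.12,"rz":0,"gripper":0},{"dx":-0.118,"dy":-0.065,"dz":0.12,"rx":0,"ry":0.12,"rz":0,"gripper":0},{"dx":-0.118,"dy":-0.065,"dz":0.12,"rx":0,"ry":0.12,"rz":0,"gripper":0}]'
python3 - <<'E'
from h import *
plan(-97,123,48,-0.12)
p,d=read_camera("wrist"); cv2.imwrite("pics/w10.png",p[:,:,::-1])
p,d=read_camera("top"); cv2.imwrite("pics/t10.png",cv2.resize(p[110:235,180:355,::-1],None,fx=4.5,fy=4.5,interpolation=cv2.INTER_CUBIC))
E
```

```text
time: 13.28
tool_pos: [0.5083, 0.1257, 0.1128]
tool_rot: [-1.571, -0.001, -0.159]
contact_force: [1.2, -0.9, 1.1]
opening: 0.0007
t 13.28 F xy -96.4 122.9 mm z 112.8 yawF -0.119 open 0.001 force F [ 1.3 -0.8  1.1] rp [-1.571e+00 -1.000e-03]
-> (-97, 123, 48) yaw -0.120: d [-0.0007  0.0648  0.0001]  r [0.    0.001 0.001]
```

View pics/t10.png

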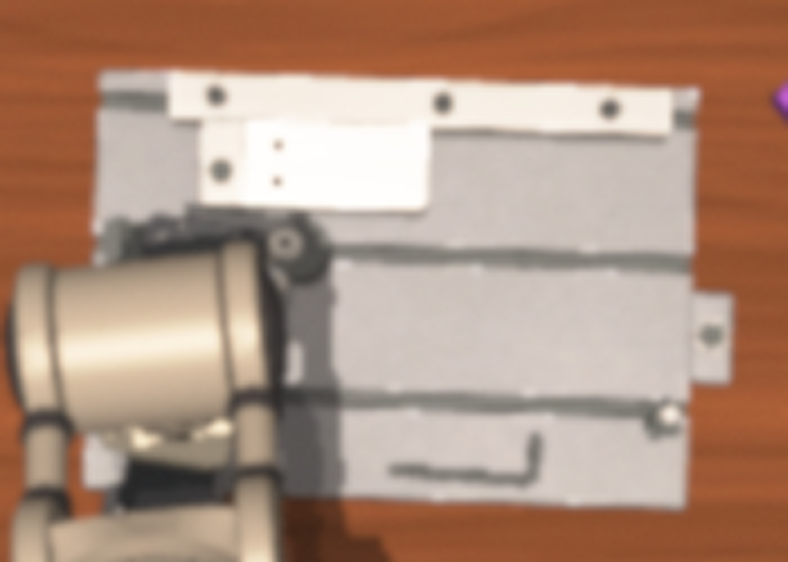

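View pics/w10.png

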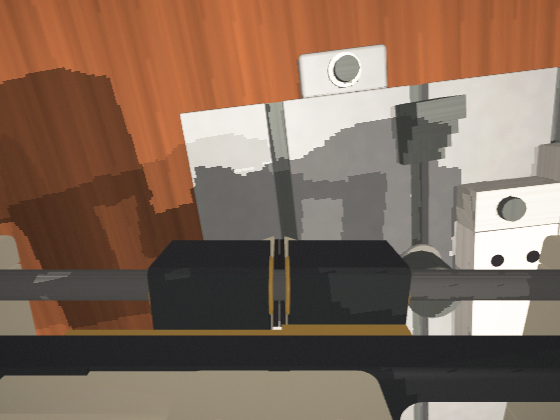

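The top view shows the block home in the corner and everything else unmoved. The area at the descent point beside the knob is clear.

Run:
```python
from h import *
arc([.06],30,np.array([-96.4,122.9]),-.119)
arc(np.arange(.06,.9,.07),24,np.array([-96.4,122.9]),-.119)
```

```text
c 0.06 dx 0.0014 dz -0.0107 ry -0.004 [-96. 112.]
c 0.06 dx 0.0014 dz -0.0167 ry -0.004 [-97. 106.]
c 0.13 dx 0.0001 dz -0.0243 ry -0.074 [-99.  99.]
c 0.20 dx -0.0008 dz -0.0320 ry -0.144 [-101.   91.]
c 0.27 dx -0.0011 dz -0.0397 ry -0.214 [-102.   84.]
c 0.34 dx -0.0009 dz -0.0474 ry -0.284 [-103.   76.]
c 0.41 dx -0.0001 dz -0.0552 ry -0.354 [-103.   68.]
c 0.48 dx 0.0012 dz -0.0628 ry -0.424 [-103.   60.]
c 0.55 dx 0.0031 dz -0.0703 ry -0.494 [-102.   53.]
c 0.62 dx 0.0055 dz -0.0777 ry -0.564 [-100.   45.]
c 0.69 dx 0.0083 dz -0.0849 ry -0.634 [-98.  38.]
c 0.76 dx 0.0117 dz -0.0918 ry -0.704 [-96.  30.]
c 0.83 dx 0.0156 dz -0.0985 ry -0.774 [-93.  23.]
```

```bash
python3 -m creep '[{"dx":0,"dy":0.05,"dz":0,"rx":0,"ry":0,"rz":0,"gripper":0},{"dx":0,"dy":0.065,"dz":0,"rx":0,"ry":0,"rz":0,"gripper":0},{"dx":0.001,"dy":0.065,"dz":-0.01,"rx":0,"ry":0,"rz":0,"gripper":0},{"dx":0.001,"dy":0.065,"dz":-0.017,"rx":0,"ry":0,"rz":0,"gripper":0},{"dx":0,"dy":0.065,"dz":-0.024,"rx":0,"ry":-0.074,"rz":0,"gripper":0},{"dx":-0.001,"dy":0.065,"dz":-0.032,"rx":0,"ry":-0.144,"rz":0,"gripper":0},{"dx":-0.001,"dy":0.065,"dz":-0.04,"rx":0,"ry":-0.214,"rz":0,"gripper":0},{"dx":-0.001,"dy":0.065,"dz":-0.047,"rx":0,"ry":-0.284,"rz":0,"gripper":0},{"dx":0,"dy":0.065,"dz":-0.055,"rx":0,"ry":-0.354,"rz":0,"gripper":0}]'
python3 - <<'E'
from h import *
where()
p,d=read_camera("wrist"); cv2.imwrite("pics/w11.png",p[:,:,::-1])
p,d=read_camera("scene"); cv2.imwrite("pics/s11.png",cv2.resize(p[170:310,150:340,::-1],None,fx=4,fy=4,interpolation=cv2.INTER_CUBIC))
E
```

```text
time: 14.5
tool_pos: [0.5, 0.0709, 0.0493]
tool_rot: [-1.571, -0.003, 0.196]
contact_force: [0.5, 1.0, -1.0]
opening: 0.0004
t 14.50 F xy -102.5 67.8 mm z 49.3 yawF 0.236 open 0.000 force F [ 0.5  1.1 -1. ] rp [-1.571 -0.003]
```

View pics/s11.png

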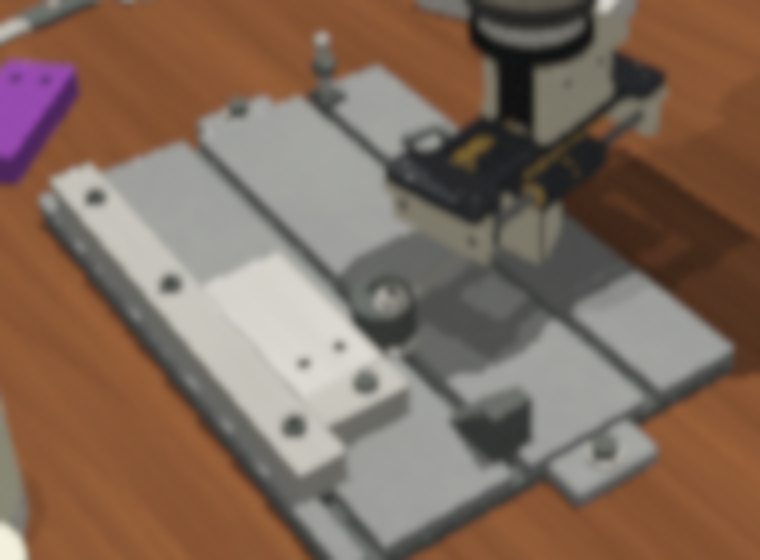

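The lever is moving under about 1 N, and it is hidden behind the hand in this view. I'll continue the arc.

Run:
```python
from h import *
arc(np.arange(.48,1.23,.07),24,np.array([-102.8,68]),.235)
```

```text
c 0.48 dx -0.0016 dz -0.0074 ry -0.070 [-103.   60.]
c 0.55 dx -0.0025 dz -0.0151 ry -0.140 [-102.   53.]
c 0.62 dx -0.0028 dz -0.0228 ry -0.210 [-100.   45.]
c 0.69 dx -0.0026 dz -0.0306 ry -0.280 [-98.  38.]
c 0.76 dx -0.0018 dz -0.0383 ry -0.350 [-96.  30.]
c 0.83 dx -0.0006 dz -0.0459 ry -0.420 [-93.  23.]
c 0.90 dx 0.0013 dz -0.0535 ry -0.490 [-89.  16.]
c 0.97 dx 0.0036 dz -0.0608 ry -0.560 [-85.  10.]
c 1.04 dx 0.0064 dz -0.0680 ry -0.630 [-81.   3.]
c 1.11 dx 0.0098 dz -0.0750 ry -0.700 [-76.  -3.]
c 1.18 dx 0.0136 dz -0.0818 ry -0.770 [-71.  -8.]
```

```bash
python3 -m creep '[{"dx":-0.0015,"dy":0.002,"dz":-0.0075,"rx":0,"ry":-0.07,"rz":0,"gripper":0},{"dx":-0.0025,"dy":0.002,"dz":-0.015,"rx":0,"ry":-0.14,"rz":0,"gripper":0},{"dx":-0.003,"dy":0.002,"dz":-0.023,"rx":0,"ry":-0.21,"rz":0,"gripper":0},{"dx":-0.0025,"dy":0.002,"dz":-0.0305,"rx":0,"ry":-0.28,"rz":0,"gripper":0},{"dx":-0.002,"dy":0.002,"dz":-0.038,"rx":0,"ry":-0.35,"rz":0,"gripper":0},{"dx":-0.0005,"dy":0.002,"dz":-0.046,"rx":0,"ry":-0.42,"rz":0,"gripper":0},{"dx":0.0015,"dy":0.002,"dz":-0.0535,"rx":0,"ry":-0.49,"rz":0,"gripper":0},{"dx":0.0035,"dy":0.002,"dz":-0.061,"rx":0,"ry":-0.56,"rz":0,"gripper":0},{"dx":0.0065,"dy":0.002,"dz":-0.068,"rx":0,"ry":-0.63,"rz":0,"gripper":0},{"dx":0.01,"dy":0.002,"dz":-0.075,"rx":0,"ry":-0.7,"rz":0,"gripper":0},{"dx":0.0135,"dy":0.002,"dz":-0.082,"rx":0,"ry":-0.77,"rz":0,"gripper":0}]'
python3 - <<'E'
from h import *
where()
p,d=read_camera("scene"); cv2.imwrite("pics/s12.png",cv2.resize(p[170:310,150:340,::-1],None,fx=4,fy=4,interpolation=cv2.INTER_CUBIC))
p,d=read_camera("top"); cv2.imwrite("pics/t12.png",cv2.resize(p[110:235,180:355,::-1],None,fx=4.5,fy=4.5,interpolation=cv2.INTER_CUBIC))
E
```

```text
time: 15.98
tool_pos: [0.5286, -0.0065, 0.0466]
tool_rot: [-1.572, -0.001, 0.964]
contact_force: [-0.6, 1.1, 0.1]
opening: 0.0004
t 15.97 F xy -70.8 -8.5 mm z 46.6 yawF 1.004 open 0.000 force F [-0.6  1.1  0.1] rp [-1.572e+00 -1.000e-03]
```

View pics/s12.png

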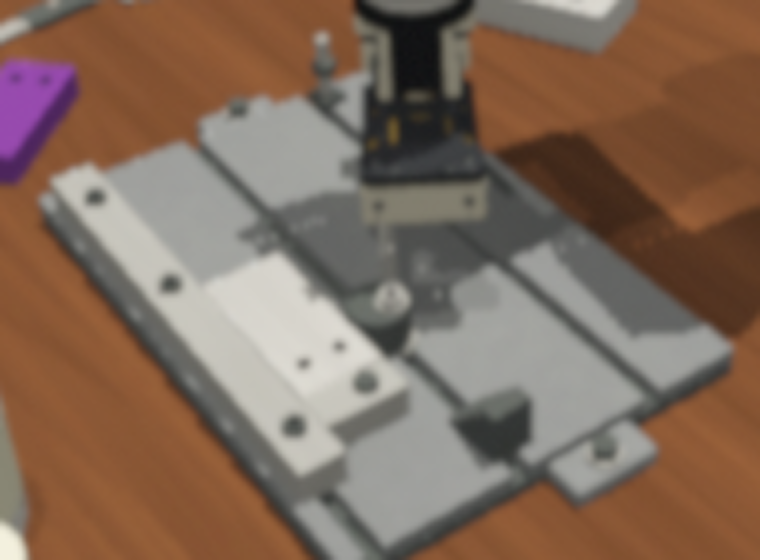

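View pics/t12.png

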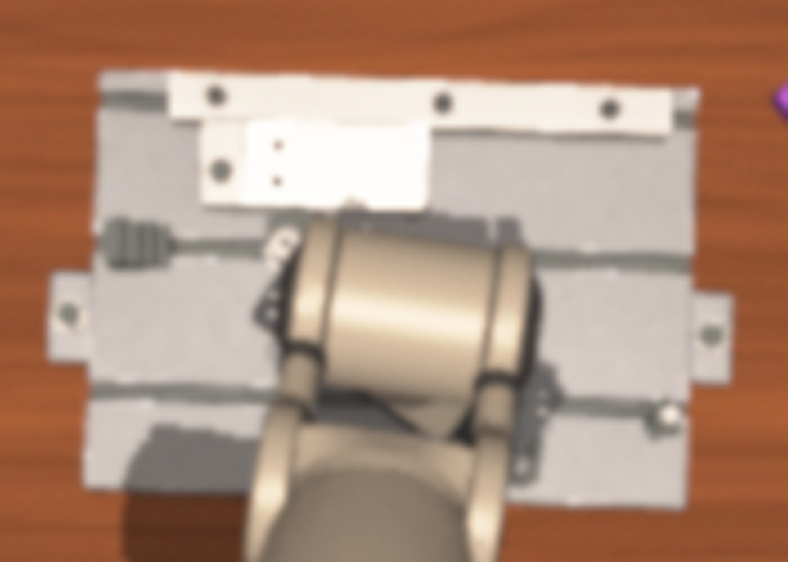

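The cam has turned towards the block, which is still home. Next is the tight end of the sweep, going slowly.

Run:
```python
from h import *
arc(np.arange(1.18,1.5,.04),24,np.array([-70.7,-8.4]),1.005)
```

```text
c 1.18 dx 0.0001 dz -0.0001 ry -0.000 [-71.  -8.]
c 1.22 dx -0.0007 dz -0.0045 ry -0.040 [-67. -11.]
c 1.26 dx -0.0014 dz -0.0088 ry -0.080 [-64. -14.]
c 1.30 dx -0.0019 dz -0.0132 ry -0.120 [-61. -17.]
c 1.34 dx -0.0023 dz -0.0176 ry -0.160 [-57. -20.]
c 1.38 dx -0.0025 dz -0.0220 ry -0.200 [-53. -22.]
c 1.42 dx -0.0025 dz -0.0265 ry -0.240 [-50. -25.]
c 1.46 dx -0.0023 dz -0.0309 ry -0.280 [-46. -27.]
c 1.50 dx -0.0019 dz -0.0353 ry -0.320 [-42. -29.]
```

```bash
python3 -m creep '[{"dx":-0.0005,"dy":0,"dz":-0.0045,"rx":0,"ry":-0.04,"rz":0,"gripper":0},{"dx":-0.0015,"dy":0,"dz":-0.009,"rx":0,"ry":-0.08,"rz":0,"gripper":0},{"dx":-0.002,"dy":0,"dz":-0.013,"rx":0,"ry":-0.12,"rz":0,"gripper":0},{"dx":-0.0025,"dy":0,"dz":-0.0175,"rx":0,"ry":-0.16,"rz":0,"gripper":0},{"dx":-0.0025,"dy":0,"dz":-0.02,"rx":0,"ry":-0.18,"rz":0,"gripper":0},{"dx":-0.0025,"dy":0,"dz":-0.022,"rx":0,"ry":-0.2,"rz":0,"gripper":0},{"dx":-0.0025,"dy":0,"dz":-0.022,"rx":0,"ry":-0.2,"rz":0,"gripper":0}]'
python3 -c "
from h import *
where()"
```

```text
time: 16.95
tool_pos: [0.5433, -0.02, 0.0459]
tool_rot: [-1.568, 0.0, 1.162]
contact_force: [-5.1, 2.8, 3.4]
opening: 0.0007
t 16.95 F xy -55.6 -21.3 mm z 45.9 yawF 1.202 open 0.001 force F [-5.2  2.6  3.4] rp [-1.568  0.   ]
```

```bash
python3 -m creep '[{"dx":0,"dy":0,"dz":-0.002,"rx":0,"ry":-0.015,"rz":0,"gripper":0},{"dx":0,"dy":0,"dz":-0.004,"rx":0,"ry":-0.03,"rz":0,"gripper":0},{"dx":-0.0005,"dy":0,"dz":-0.006,"rx":0,"ry":-0.045,"rz":0,"gripper":0},{"dx":-0.0005,"dy":0,"dz":-0.006,"rx":0,"ry":-0.045,"rz":0,"gripper":0}]'
python3 -c "
from h import *
f,p,ro,y=where()
for c in (1.36,1.38,1.4,1.42,1.44): print(c,lev(c,24),lev(c,23))"
```

```text
time: 17.45
tool_pos: [0.5472, -0.0226, 0.0456]
tool_rot: [-1.565, 0.001, 1.207]
contact_force: [-8.8, 3.7, 4.4]
opening: 0.0007
t 17.45 F xy -51.6 -23.8 mm z 45.6 yawF 1.247 open 0.001 force F [-8.9  3.4  4.4] rp [-1.565e+00  1.000e-03]
1.36 [-55.23897305 -21.05637521] [-54.31232077 -21.43229482]
1.38 [-53.40539958 -22.29486022] [-52.47141473 -22.65217284]
1.4 [-51.54742476 -23.49642851] [-50.60648093 -23.83499122]
1.42 [-49.66579175 -24.66059948] [-48.7182653  -24.98027686]
1.44 [-47.7612532  -25.78690748] [-46.80752313 -26.08757166]
```

```bash
python3 -m creep '[{"dx":0,"dy":0,"dz":-0.002,"rx":0,"ry":-0.015,"rz":0,"gripper":0},{"dx":0,"dy":0,"dz":-0.004,"rx":0,"ry":-0.03,"rz":0,"gripper":0},{"dx":0,"dy":0,"dz":-0.005,"rx":0,"ry":-0.035,"rz":0,"gripper":0},{"dx":0,"dy":0,"dz":-0.005,"rx":0,"ry":-0.035,"rz":0,"gripper":0}]'
python3 -c "
from h import *
where()"
```

```text
time: 17.95
tool_pos: [0.5495, -0.0241, 0.0453]
tool_rot: [-1.559, 0.002, 1.242]
contact_force: [-15.9, 3.8, 11.1]
opening: 0.0007
t 17.95 F xy -49.2 -25.2 mm z 45.3 yawF 1.282 open 0.001 force F [-16.1   3.2  11.1] rp [-1.559  0.002]
```

The push reached 16 N with the lever at about 1.43, so the cam is tight. I'll back off, lift and look.

```bash
python3 -m creep '[{"dx":0,"dy":0,"dz":0.015,"rx":0,"ry":0,"rz":0,"gripper":0},{"dx":0,"dy":0,"dz":0.03,"rx":0,"ry":0,"rz":0,"gripper":0},{"dx":0,"dy":-0.05,"dz":0.03,"rx":0,"ry":0,"rz":0,"gripper":0},{"dx":0,"dy":-0.1,"dz":0.03,"rx":0,"ry":0,"rz":0,"gripper":0},{"dx":0,"dy":-0.15,"dz":0.05,"rx":0,"ry":0,"rz":0,"gripper":0},{"dx":0,"dy":-0.18,"dz":0.1,"rx":0,"ry":0,"rz":0,"gripper":0},{"dx":0.03,"dy":-0.18,"dz":0.13,"rx":0,"ry":0,"rz":0,"gripper":0},{"dx":0.06,"dy":-0.18,"dz":0.13,"rx":0,"ry":0,"rz":0,"gripper":0},{"dx":0.1,"dy":-0.18,"dz":0.13,"rx":0,"ry":0,"rz":0,"gripper":0},{"dx":0.15,"dy":-0.18,"dz":0.13,"rx":0,"ry":0,"rz":0,"gripper":0},{"dx":0.2,"dy":-0.18,"dz":0.13,"rx":0,"ry":0,"rz":0,"gripper":0},{"dx":0.2,"dy":-0.18,"dz":0.13,"rx":0,"ry":0,"rz":0,"gripper":0}]'
python3 - <<'E'
from h import *
where()
p,d=read_camera("scene"); cv2.imwrite("pics/s13.png",cv2.resize(p[170:310,150:340,::-1],None,fx=4,fy=4,interpolation=cv2.INTER_CUBIC))
p,d=read_camera("top"); cv2.imwrite("pics/t13.png",cv2.resize(p[110:235,180:355,::-1],None,fx=4.5,fy=4.5,interpolation=cv2.INTER_CUBIC))
E
```

```text
time: 19.45
tool_pos: [0.4962, 0.2084, 0.2257]
tool_rot: [-1.572, -0.001, 1.245]
contact_force: [-0.7, -0.1, -0.4]
opening: 0.0002
t 19.45 F xy -111.8 205.0 mm z 225.7 yawF 1.285 open 0.000 force F [-0.7 -0.1 -0.4] rp [-1.572e+00 -1.000e-03]
```

View pics/s13.png

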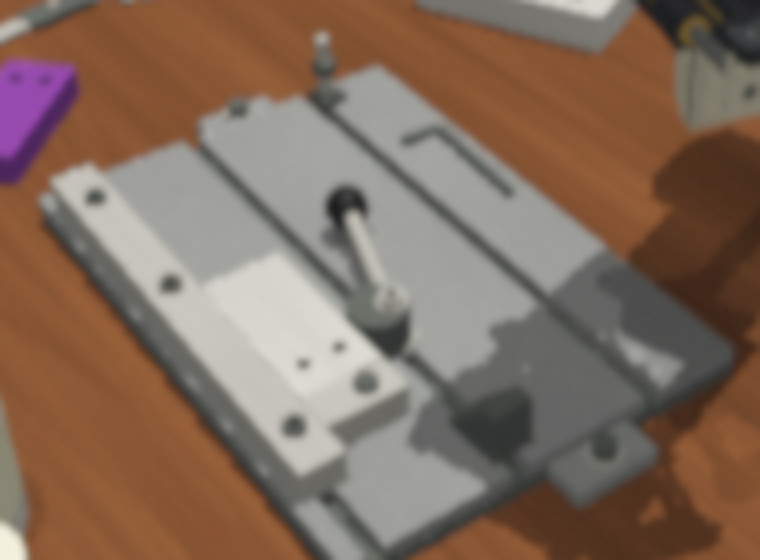

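View pics/t13.png

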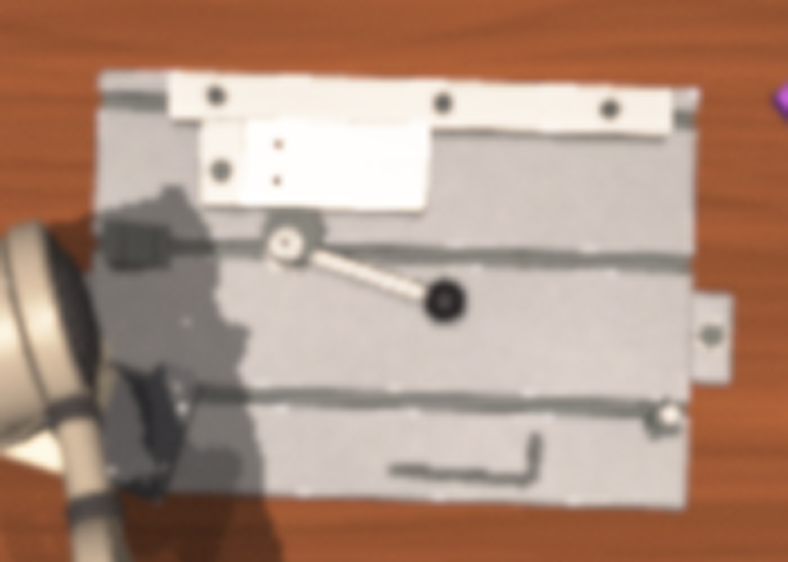

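Run:
```python
from h import *
C=lambda x,y:((np.array(x)+.5)/4.5-.5+180,(np.array(y)+.5)/4.5-.5+110)
F=lambda l,z:(ray("top",*C(*np.array(l).T),z)[:,:2]-T0)@RF*1e3
k=F([(445,301)],46e-3)[0];pv=F([(286,243)],.06)[0]; print(k,pv,np.arctan2(*(k-pv)[::-1])%(2*np.pi)-2.967, np.arctan2(*(k-[7.6,70])[::-1])%(2*np.pi)-2.967)
print("block corners",F([(246,121),(431,124),(427,212),(243,206)],.047))
print("tbolt",F([(663,420)],.05),"hex",F([(390,470),(530,480),(537,436)],.026))
```

```text
[-24.98375472 -35.30822121] [ 8.07573302 69.73649738] 1.4404845130588853 1.4453187430006413
block corners [[ 89.89417695  99.40657902]
 [ 91.80034013 -22.5442316 ]
 [ 33.35052754 -21.68019913]
 [ 33.48178561  99.46935927]]
tbolt [[ -99.20982245 -180.29931607]] hex [[-136.35810621   -2.53402609]
 [-140.12310354  -95.6180085 ]
 [-110.73185917  -99.43806456]]
```

The lever reads about 1.44, which is tight. The block's corners match the seat within pixel accuracy, and the tbolt and hex key haven't moved. The hand is clear, so I'm handing in.

```bash
python3 -c "
from cell import robot
print(robot.hand_in())"
```

```text
the job is handed in; nothing more can be done
None
```

The block is home and clamped, and I handed the job in at about 19.5 s with the hand clear of everything. I pushed the block flat against the fence with open fingertips, then slid it along to the end stop with the fingers shut. A short nudge on its long side seated it, and then I pushed the knob round until the cam was tight.

**Block position:** the push stalled at about 11–15 N against the fence and 13 N against the stop. From the top camera, the corners match the seated position to about 2 mm, roughly the camera's accuracy, and no gap shows on either side.

**Cam lever:** it measures about 1.44 rad (tight from 1.35, hard stop 1.45). The highest sideways push at the knob was about 16 N.

**Other things:** the tbolt and hex key measure within about 0.3 mm of where they started. The step block looks unmoved in the pictures. I did not re-measure the oil can, caliper, brush or spanner at the end, but the hand came down only on the fixture. No force or speed limit was reached in any reading, and the hand-in gave no verdict.

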